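# Free the latch and hold the battery cover shut

### The job

On the grey power unit, pull the latch's sprung T-handle straight up to its stop, turn it clockwise (seen from above) until the slot in its collar lines up with the tongue of the battery cover, and let the handle spring back down. Then let go of it and press the sprung cover down with the fingertips until it lies fully shut on the frame, and finish while still holding it pressed so that I can lock it. Leave the loose things on and around the unit and on the turntable where they are.

Things in the scene. Friction and masses are not known exactly. Their poses are not given: they have to be found in the camera images.
- unit: Heavy grey box 250 (x) x 220 (y) x 60 mm, does not shift. Origin: centre of its underside. x runs from the latch (axis at x = -80 mm, y = 0) to the cover's hinge line (x = +105, z = 61 mm). Its top (deck) is at z = 60 mm. A fixed rib 9 mm high on the deck stops the T-handle's pin: unless the handle is lifted about 8 mm, the latch cannot turn past about 0.65 rad.
- tee (a point): Centre of the T-handle's steel grip bar, 40 long (point x) x 14 thick (point y) x 26 mm tall; pinch across the 14 mm from above. Handle down: 103 mm above the board. Below it a 14 mm stem, then the slotted collar, 50 mm across, top 70 mm above the board. The 14 mm wide slot opens to the point's +x; an arm with a pin sticks out 33 mm to -x just above the collar.
- pull (a joint): Lift of the T-handle along its vertical axis, m: 0 = down, 0.012 = at its upper stop. A spring pulls it back down: about 5 N at the bottom, 9 N at the stop. It turns together with the latch.
- latch (a joint): Turn of collar and T-handle together, rad, growing clockwise seen from above. 0: slot towards the unit's +y; 1.571 (hard stop): slot faces the cover's tongue, bar along the unit's x. Bar yaw = unit yaw + 1.571 - value. Starts at 0.1 to 0.5; stays where it is left (friction 0.05 N m).
- cover (a joint): Opening of the battery cover, rad: 0 = fully shut on the frame, 0.085 = ajar on its spring. Aluminium plate 145 (x) x 160 (y) x 5 mm, hinged at the unit's far end; a tongue 6 mm wide reaches from the middle of its free edge over the collar. With the slot out of line the tongue lands on the collar and the cover stops at about 0.05 rad.
- cover_pad (a point): Centre of the top face of the rubber press pad on the cover, 30 (x) x 50 (y) x 3 mm, 100 mm from the hinge line (unit x = +5 mm, y = 0). Shut, it is 70 mm above the board; ajar about 8 mm higher. About 7 N straight down on it just shuts the cover; beyond that the frame takes the push.
- tape: Roll of clear tape, 60 mm across, 19 mm thick, lying flat on the turntable; origin at the centre of its underside. To be left alone.
- stapler: Chrome stapler, 112 x 30 x 46 mm, on the turntable; origin at the centre of its underside. To be left alone.
- bowl: Small glass bowl, 84 mm across, 40 mm high, on the turntable (260 mm across, top 30 mm above the board); origin at the centre of its underside. To be left alone.
- eraser: Eraser block 45 x 22 x 13 mm on the board to the +y side of the unit; origin at the centre of its underside. To be left alone.
- clip: Steel binder clip, 32 x 34 x 20 mm, lying on the unit's deck some 75 mm to the +y side of the latch; origin at the centre of its underside. To be left alone.
- cell: Steel battery cell standing upright, 33 mm in diameter, 61 mm high, on the board to the -y side of the unit; origin at the centre of its underside. To be left alone.

How it is judged:
By the outcome, as a careful person would: the job done as asked, in the order asked, and still so for the second after the job is handed in, while the arm keeps its last pose, push and grip.
It also fails if it takes over 45 s, if anything falls off the work surface, if the arm or the gripper's body presses on something with over 40 N, if the wrist force passes 120 N, or if a joint passes its speed limit or range.

### The arm

A 7-joint arm with a two-finger parallel gripper is mounted at the origin on the work surface. World frame = base frame: x ahead of the robot, y to its left, z up, the work surface at z = 0. Lengths are in m, angles in rad, forces in N, time in s.
With the tool pointing down it reaches from about 0.425 to 1.025 m from the base axis. Payload 9.4 kg.
Tool frame: the origin (TCP) lies midway between the tips of the shut fingers; the grasp point (between the pads) lies 19 mm behind it (manip.hold_point_z is the distance from the TCP to the grasp point, in m); z points along the fingers, y is the line along which they close (so a half turn about z gives the same grasp; the last joint's range is limited). The gripper opens to 93 mm and grips with 3 to 60 N. Pads are 15 mm wide; open, the fingers measure 128 mm over their backs; the gripper's body (75 mm by 188 mm) begins 65 mm behind the grasp point.
Start: joints at [-1.28, 0.599, -0.003, 1.599, 0.002, 0.943, -0.08], TCP at [0.261, 0.677, 0.219] pointing down, gripper open.
Joint ranges: [-2.57, 2.57], [-0.35, 1.97], [-1.29, 1.29], [0.11, 2.56], [-1.05, 4.19], [0.11, 1.86], [-2.63, 2.63]. Speed limits (rad/s): [2.22, 2.22, 3.01, 3.01, 3.14, 3.14, 3.14].

### API

Orientations are given as a 3x3 rotation matrix whose columns are the frame's x, y, z axes.
In Python, from cell import manip gives the robot as it stands.
- The arm moves only by the tool servo_tool, never from a script. Its argument "deltas" is a list that holds one entry, the list of rows, each a list of 7 numbers: the turn, a rotation vector about the tool's x, y, z in rad, then the shift along the tool's x, y, z in cm, then the opening in per cent of the stroke, from 0 (shut) to 100 (fully open). In form: [[[rx, ry, rz, x, y, z, hand], ...]]. A call has 1 to 8 rows; each row is the pose to reach, as a shift and turn from the pose commanded when the call began, along the tool's axes at that moment; what a row does not reach only later rows make up. A row lasts 1/12 s, in which the tool goes at most 41.7 mm and 7.16 degrees, less where a joint would pass 70% of its speed; a pose out of reach is approached as far as the arm can. A call with a gripper value outside its range is refused whole. The fingers move at their own pace and stop on an object; the grip force is fixed at half the most. Time passes only in rows, so rows that repeat a pose let the fingers close. It gives the time, the measured TCP pose, the force, the opening and the grip force at its end, in the units of the state.
- manip.observe(): the state, without advancing time (a new reading comes with each control period).
- manip.camera(name): name is "scene" or "top" or "wrist"; returns a dict with "pixels" (480x640x3 uint8, red, green, blue), "fovy" (degrees; the focal length in pixels is half the picture's height over the tangent of half this angle, whatever the lens; pixels are square), "cx", "cy" (the principal point, pixels), "rvec" (rotation vector, rad) and "tvec" (3), from world to camera coordinates, as OpenCV has them; the wrist camera has in their place "T_tool_cam" (4x4, takes a point from camera to tool coordinates, whose origin is the TCP and whose axes are the flange's). Camera axes: x right, y down, z forward; pixel columns grow to the right and rows downward; lengths in m; the calibration is good to about 2 mm. A picture is of the moment at which its call begins: read the wrist's pose just before it. There is no depth.
- manip.close_job(): hands the job in; it is judged then, once.
The state is a dict: "clock": time; "joints": joint angles; "qd": joint speeds; "joint_efforts": joint torques, N m; "position": TCP position; "ee_rot": TCP orientation; "wrist_force": force on the tool from outside, world axes, zero at the start; "wrist_torque": the same for the moment, N m; "finger_gap": finger opening in m; "finger_force": force on a finger pad.
Only numpy, scipy, OpenCV 4.12 (cv2) and the standard library are available. Lean on these libraries where they do the work, as an engineer would, in place of code of your own. Each camera call takes 0.05 s, during which the arm holds its last target. There are 200 camera calls.

## Working session

There is one attempt and no reset: what is moved stays moved. The work goes in short steps, Python scripts to look and compute and a tool call to move; the robot and the scene stay as the last step left them, time stands still between calls to the robot, and variables do not carry over. Pictures are saved under pics/ and viewed, at most 10 in all, crops included, and the job is handed in when it is done.

Besides the shell and the picture viewer there is one more tool, called after "Emit:" by a JSON object that holds its "name" and its "arguments", one argument or row to a line. servo_tool: Moves the arm, as the interface text tells. Its arguments: {"type":"object","properties":{"deltas":{"type":"array","items":{"type":"array","items":{"type":"array","items":{"type":"number"}}}}},"required":["deltas"]}

```bash
mkdir -p pics
cat > h.py <<'E'
import numpy as np, cv2, json
from cell import manip
def snap(n,f):
    s=manip.observe(); c=manip.camera(n); cv2.imwrite(f'pics/{f}.png',cv2.cvtColor(np.asarray(c['pixels']),cv2.COLOR_RGB2BGR))
    if 'rvec' in c: R=cv2.Rodrigues(np.array(c['rvec'],float))[0]; t=np.array(c['tvec'],float).ravel(); M=R.T; o=-R.T@t
    else:
        T=np.array(c['T_tool_cam']); W=np.array(s['ee_rot']).reshape(3,3); M=W@T[:3,:3]; o=W@T[:3,3]+np.array(s['position'])
    d=dict(f=240/np.tan(np.radians(c['fovy'])/2),cx=c['cx'],cy=c['cy'],M=M.tolist(),o=o.tolist()); json.dump(d,open(f'pics/{f}.json','w'))
def ray(f,u,v,z):
    d=json.load(open(f'pics/{f}.json')); r=np.array(d['M'])@[(u-d['cx'])/d['f'],(v-d['cy'])/d['f'],1]; o=np.array(d['o'])
    return o+r*(z-o[2])/r[2]
def proj(f,p):
    d=json.load(open(f'pics/{f}.json')); q=np.array(d['M']).T@(np.array(p)-d['o']); return q[:2]/q[2]*d['f']+[d['cx'],d['cy']]
def st():
    s=manip.observe()
    for k in ['clock','position','ee_rot','joints','wrist_force','finger_gap','finger_force']: print(k,np.round(s[k],4).tolist())
E
python3 -c "
from h import *
snap('top','top0');snap('scene','scene0');st()
for f in ['top0','scene0']: print(open(f'pics/{f}.json').read())"
```

```text
clock 0.1
position [0.2605, 0.6761, 0.2179]
ee_rot [[-0.9332, 0.3594, -0.0004], [0.3594, 0.9332, -0.0013], [-0.0001, -0.0014, -1.0]]
joints [-1.2797, 0.6, -0.0026, 1.6, 0.0018, 0.9429, -0.0798]
wrist_force [1.2944, -0.8867, 0.3155]
finger_gap 0.0929
finger_force 0.0
{"f": 544.2823917420106, "cx": 313.3367958148217, "cy": 237.4639895237839, "M": [[-0.017549683407589667, -0.9837687700851541, 0.17858055778117762], [-0.9998418258684449, 0.01778304861629232, -0.0002939829323827525], [-0.002886495513131082, -0.17855747026392854, -0.9839252501875327]], "o": [0.36916732559443444, -0.08768605549356924, 1.2107275935924395]}
{"f": 475.47273827884544, "cx": 315.8993766235685, "cy": 240.73359737303298, "M": [[-0.10059018876528159, 0.7585348723375174, -0.6438217621143845], [0.9947553504464699, 0.08872960610263503, -0.05088074055074243], [0.018531235314617978, -0.6455632458936749, -0.7634819505849086]], "o": [1.317352031624862, -0.02598914951605301, 0.941543972397719]}
```

View pics/top0.png

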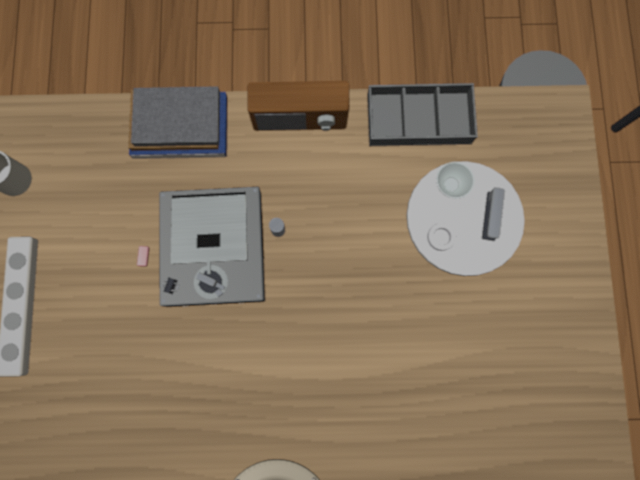

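View pics/scene0.png

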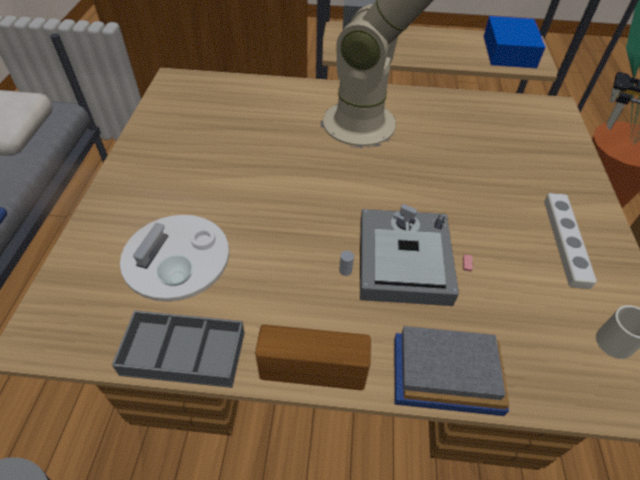

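The top view shows the unit at about (160–264, 187–305), its black pad at (208,241), the collar at (211,282), the clip at (171,286), the cell at (277,227) and the eraser at (143,257). The turntable is far away to the right. The scene view agrees: the hinge is away from the robot and the latch nearer to it.

```bash
python3 -c "
from h import *
im=cv2.imread('pics/top0.png');g=im.max(2)
m=np.zeros_like(g);m[225:255,190:230]=(g[225:255,190:230]<45)
c=max(cv2.findContours(m,0,1)[0],key=cv2.contourArea);r=cv2.minAreaRect(c);print(r);P=ray('top0',*r[0],.078);print('pad',P)
print('collar',ray('top0',211,282,.07))
C=[ray('top0',u,v,.06) for u,v in [(160,190),(260,187),(264,302),(160,305)]];print(np.round(C,3),np.mean(C,0))
im2=cv2.imread('pics/scene0.png')
a=cv2.resize(im[170:320,140:300],None,fx=3.5,fy=3.5,interpolation=2);b=cv2.resize(im2[190:310,340:480],None,fx=1.7,fy=1.7)
b=cv2.resize(b,(238,525)) if 0 else b
o=np.zeros((525,798,3),np.uint8);o[:,:560]=a;o[:b.shape[0],560:560+b.shape[1]]=b[:,:238];cv2.imwrite('pics/c0.png',o)"
```

```text
((208.0, 240.5), (11.0, 20.0), 90.0)
pad [0.5722577  0.13475763 0.078     ]
collar [0.48505052 0.12851978 0.07      ]
[[0.689 0.245 0.06 ]
 [0.692 0.027 0.06 ]
 [0.442 0.018 0.06 ]
 [0.44  0.237 0.06 ]] [0.56578486 0.13170936 0.06      ]
```

View pics/c0.png

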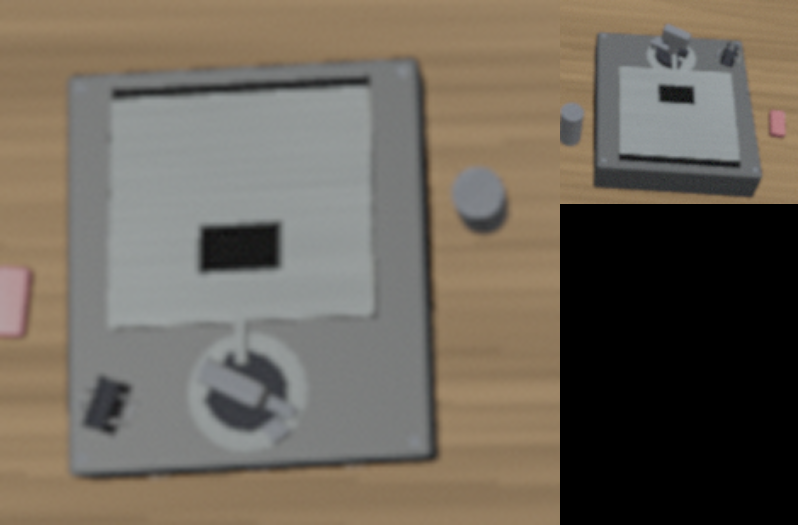

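The crop shows the bar running from (200,372) to (262,398), so its yaw is about 1.17 and the latch about 0.43. The unit centre is about (0.566, 0.132) with yaw 0.034, and the latch axis is about (0.486, 0.129). That agrees with the collar and the pad. Setting out now.

Emit:
{"name": "servo_tool", "arguments": {
  "deltas": [
    [[0,0,0.05,-1.2,-1.3,0,45],[0,0,0.15,-4,-4,0,45],[0,0,0.25,-6.5,-7,0,45],[0,0,0.37,-9.3,-9.8,0,45],[0,0,0.48,-12,-12.7,0,45],[0,0,0.6,-15,-16,0,45],[0,0,0.7,-18,-19,0,45],[0,0,0.8,-20.4,-21.5,0,45]]
  ]
}}

```text
clock: 0.77
position: [0.3742, 0.4001, 0.2186]
ee_rot: [[-0.387, 0.922, -0.0], [0.922, 0.387, -0.0], [-0.0, -0.0, -1.0]]
wrist_force: [1.6, 0.5, -0.3]
finger_gap: 0.0448
finger_force: 0.0
```

```bash
cat >> h.py <<'E'
def go(p,yaw):
    s=manip.observe(); R=np.array(s['ee_rot']).reshape(3,3); d=R.T@(np.array(p)-s['position'])*100
    y=np.arctan2(R[1,0],R[0,0]); print('shift cm',d.round(2),'rz',round((y-yaw+np.pi)%(2*np.pi)-np.pi,3),'tilt',R[:2,2].round(4))
E
python3 -c "
from h import *
st();go([.486,.129,.20],1.17)"
```

```text
clock 0.7667
position [0.3742, 0.4001, 0.2186]
ee_rot [[-0.3871, 0.922, -0.0001], [0.922, 0.3871, -0.0004], [-0.0003, -0.0002, -1.0]]
joints [-1.0859, 0.3934, 0.224, 2.0173, -0.1257, 0.7441, -0.3883]
wrist_force [1.6456, 0.4888, -0.3107]
finger_gap 0.0448
finger_force 0.0
shift cm [-29.32  -0.18   1.87] rz 0.798 tilt [-0.0001 -0.0004]
```

Emit:
{"name": "servo_tool", "arguments": {
  "deltas": [
    [[0,0,0.1,-3.6,0,0,45],[0,0,0.2,-7.4,0,0,45],[0,0,0.3,-11,0,0.3,45],[0,0,0.4,-14.8,0,0.7,45],[0,0,0.5,-18.5,0,1,45],[0,0,0.6,-22.2,-0.1,1.4,45],[0,0,0.7,-26,-0.1,1.7,45],[0,0,0.8,-29.3,-0.2,1.9,45]]
  ]
}}

```text
clock: 1.43
position: [0.4873, 0.1299, 0.1994]
ee_rot: [[0.392, 0.92, 0.0], [0.92, -0.392, -0.0], [-0.0, 0.0, -1.0]]
wrist_force: [0.4, 0.5, -0.2]
finger_gap: 0.0417
finger_force: 0.0
```

Emit:
{"name": "servo_tool", "arguments": {
  "deltas": [
    [[0,0,0,0,0,0,45],[0,0,0,0,0,0,45],[0,0,0,0,0,0,45]]
  ]
}}

```text
clock: 1.68
position: [0.4865, 0.1328, 0.1994]
ee_rot: [[0.385, 0.923, -0.001], [0.923, -0.385, 0.0], [-0.0, -0.001, -1.0]]
wrist_force: [1.0, 0.2, -0.5]
finger_gap: 0.0418
finger_force: 0.0
```

```bash
python3 -c "
from h import *
st();go([.486,.129,.20],1.17);snap('wrist','w1');print(proj('w1',[.486,.129,.116]),proj('w1',[.486,.129,.07]))"
```

```text
clock 1.6833
position [0.4865, 0.1328, 0.1994]
ee_rot [[0.3854, 0.9228, -0.0007], [0.9228, -0.3854, 0.0001], [-0.0001, -0.0007, -1.0]]
joints [-0.7117, 0.391, 0.4534, 2.1375, -0.2734, 0.6681, -0.4673]
wrist_force [0.9786, 0.2358, -0.5173]
finger_gap 0.0418
finger_force 0.0
shift cm [-0.37  0.1  -0.06] rz 0.005 tilt [-0.0007  0.0001]
[318.51150631 258.1100087 ] [318.3922552  241.89151779]
```

View pics/w1.png

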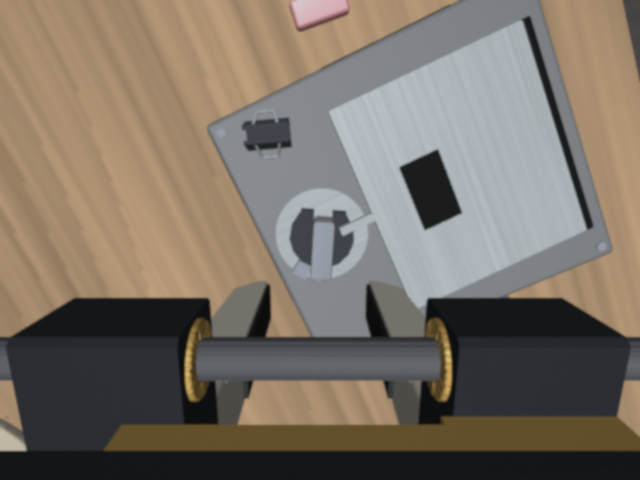

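The wrist view shows the collar centred at (322,235), the grip bar running almost vertically from about (321,280) to (324,222), the tongue at (360,223), and the clip at (267,133).

```bash
python3 -c "
from h import *
print('collar',ray('w1',322,235,.07))
im=cv2.imread('pics/w1.png');c=cv2.resize(im[170:300,255:395],None,fx=4,fy=4,interpolation=2);cv2.imwrite('pics/c1.png',c)
print('pad',ray('w1',431,189,.078))
h=ray('w1',528,18,.066),ray('w1',588,228,.066);print(h,np.arctan2(*(h[0]-h[1])[[1,0]])-np.pi/2)"
```

```text
collar [0.49055172 0.13286359 0.07      ]
pad [0.57553488 0.13549362 0.078     ]
(array([0.6755742 , 0.21660458, 0.066     ]), array([0.6786304 , 0.05923528, 0.066     ])) 0.01941809411686779
```

View pics/c1.png

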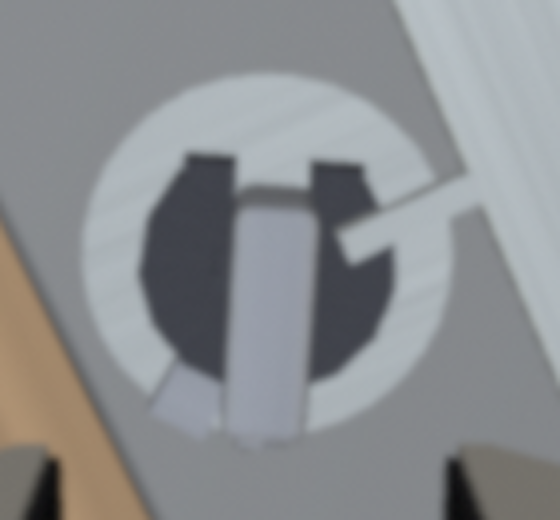

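The crop shows the dark 50 mm collar centred at (268,265), with its slot upward in line with the bar. The bar's top face runs from (275,205) to (265,440), and a fixed rib sits at lower left (185,400). The outer ring is a base plate about 69 mm across.

```bash
python3 -c "
from h import *
q=lambda u,v,z: ray('w1',255+u/4,170+v/4,z)
a,b=q(275,205,.116),q(266,440,.116);print(a,b,np.linalg.norm(a-b),(a+b)/2,np.arctan2(*(a-b)[[1,0]]))
print('w',np.linalg.norm(q(230,320,.116)-q(314,320,.116)))
print('collar',q(268,265,.07),'ring',q(268,255,.06))
m=(a+b)/2; y=np.arctan2(*(a-b)[[1,0]]); go([m[0],m[1],.09],y)"
```

```text
[0.49830287 0.14992437 0.116     ] [0.48209724 0.11458538 0.116     ] 0.03887758355654515 [0.49020006 0.13225488 0.116     ] 1.1408330705282321
w 0.01344597411844199
collar [0.49018325 0.13197537 0.07      ] ring [0.49020485 0.13175565 0.06      ]
shift cm [ 0.04  0.41 10.95] rz 0.036 tilt [-0.0006  0.0003]
```

Emit:
{"name": "servo_tool", "arguments": {
  "deltas": [
    [[0,0,0.02,0,0.2,1,45],[0,0,0.035,0,0.4,3,45],[0,0,0.035,0,0.4,5,45],[0,0,0.035,0,0.4,7,45],[0,0,0.035,0,0.4,9,45],[0,0,0.035,0,0.4,10.5,45],[0,0,0.035,0,0.4,10.9,45],[0,0,0.035,0,0.4,10.9,45]]
  ]
}}

```text
clock: 2.4
position: [0.4896, 0.1312, 0.0893]
ee_rot: [[0.418, 0.909, -0.002], [0.909, -0.418, -0.001], [-0.002, -0.002, -1.0]]
wrist_force: [-0.4, -0.2, 0.7]
finger_gap: 0.0419
finger_force: 0.0
```

Emit:
{"name": "servo_tool", "arguments": {
  "deltas": [
    [[0,0,0,0,0,0,30],[0,0,0,0,0,0,10],[0,0,0,0,0,0,5],[0,0,0,0,0,0,5],[0,0,0,0,0,0,5],[0,0,0,0,0,0,5]]
  ]
}}

```text
clock: 2.9
position: [0.4892, 0.1315, 0.0912]
ee_rot: [[0.418, 0.909, -0.002], [0.909, -0.418, 0.001], [0.0, -0.002, -1.0]]
wrist_force: [-4.4, 2.2, 7.4]
finger_gap: 0.0138
finger_force: 29.9
```

Emit:
{"name": "servo_tool", "arguments": {
  "deltas": [
    [[0,0,0,0,-0.05,-0.3,5],[0,0,0,0,-0.05,-0.6,5],[0,0,0,0,-0.05,-0.9,5],[0,0,0,0,-0.05,-1.1,5],[0,0,0,0,-0.05,-1.2,5],[0,0,0,0,-0.05,-1.2,5],[0,0,0,0,-0.05,-1.2,5]]
  ]
}}

```text
clock: 3.48
position: [0.4892, 0.1315, 0.1025]
ee_rot: [[0.418, 0.908, -0.002], [0.908, -0.418, 0.0], [-0.0, -0.002, -1.0]]
wrist_force: [-1.9, 4.7, -9.4]
finger_gap: 0.0139
finger_force: 29.9
```

Emit:
{"name": "servo_tool", "arguments": {
  "deltas": [
    [[0,0,0,0,0,-0.1,5],[0,0,0,0,0,-0.15,5],[0,0,0,0,0,-0.15,5],[0,0,0,0,0,-0.15,5]]
  ]
}}

```text
clock: 3.82
position: [0.4891, 0.1314, 0.1035]
ee_rot: [[0.418, 0.908, -0.002], [0.908, -0.418, -0.0], [-0.001, -0.002, -1.0]]
wrist_force: [-1.7, 4.9, -15.7]
finger_gap: 0.0138
finger_force: 29.9
```

Emit:
{"name": "servo_tool", "arguments": {
  "deltas": [
    [[0,0,0.06,0,0,0,5],[0,0,0.14,0,0,0,5],[0,0,0.22,0,0,0,5],[0,0,0.3,0,0,0,5],[0,0,0.38,0,0,0,5],[0,0,0.46,0,0,0,5],[0,0,0.54,0,0,0,5],[0,0,0.6,0,0,0,5]]
  ]
}}

```text
clock: 4.48
position: [0.489, 0.1316, 0.1035]
ee_rot: [[0.86, 0.511, -0.002], [0.511, -0.86, -0.0], [-0.002, -0.001, -1.0]]
wrist_force: [-1.0, 5.0, -15.7]
finger_gap: 0.0143
finger_force: 29.9
```

Emit:
{"name": "servo_tool", "arguments": {
  "deltas": [
    [[0,0,0.08,0,0,0,5],[0,0,0.16,0,0,0,5],[0,0,0.24,0,0,0,5],[0,0,0.32,0,0,0,5],[0,0,0.4,0,0,0,5],[0,0,0.45,0,0,0,5],[0,0,0.45,0,0,0,5]]
  ]
}}

```text
clock: 5.07
position: [0.4889, 0.1317, 0.1035]
ee_rot: [[0.996, 0.088, -0.002], [0.088, -0.996, -0.0], [-0.002, -0.0, -1.0]]
wrist_force: [-2.2, 5.6, -16.2]
finger_gap: 0.0136
finger_force: 29.9
```

```bash
python3 -c "
from h import *
st();print(np.round(manip.observe()['wrist_torque'],3));go([.490,.132,.0885],.027)"
```

```text
clock 5.0667
position [0.4889, 0.1317, 0.1035]
ee_rot [[0.9961, 0.0877, -0.0025], [0.0877, -0.9961, -0.0], [-0.0025, -0.0002, -1.0]]
joints [-0.8028, 0.6066, 0.638, 2.2217, -0.7323, 0.5336, -1.0791]
wrist_force [-2.2478, 5.5501, -16.1764]
finger_gap 0.0136
finger_force 29.9336
[ 1.369  0.673 -0.051]
shift cm [ 0.11 -0.02  1.5 ] rz 0.061 tilt [-0.0025 -0.    ]
```

Emit:
{"name": "servo_tool", "arguments": {
  "deltas": [
    [[0,0,0.04,0.05,0,0,5],[0,0,0.08,0.05,0,0,5],[0,0,0.11,0.05,0,0,5],[0,0,0.11,0.05,0,0,5],[0,0,0.11,0.05,0,0,5]]
  ]
}}

```text
clock: 5.48
position: [0.4891, 0.1317, 0.1036]
ee_rot: [[1.0, -0.017, -0.003], [-0.017, -1.0, 0.0], [-0.003, -0.0, -1.0]]
wrist_force: [-2.9, 4.2, -14.4]
finger_gap: 0.0143
finger_force: 30.6
```

```bash
python3 -c "
from h import *
st();print(np.round(manip.observe()['wrist_torque'],3));snap('wrist','w2')"
```

```text
clock 5.4833
position [0.4891, 0.1317, 0.1036]
ee_rot [[0.9999, -0.0166, -0.003], [-0.0166, -0.9999, 0.0002], [-0.003, -0.0001, -1.0]]
joints [-0.8205, 0.6157, 0.6685, 2.222, -0.7606, 0.5475, -1.1519]
wrist_force [-2.9118, 4.2028, -14.4006]
finger_gap 0.0143
finger_force 30.5912
[1.107 0.798 0.488]
```

View pics/w2.png

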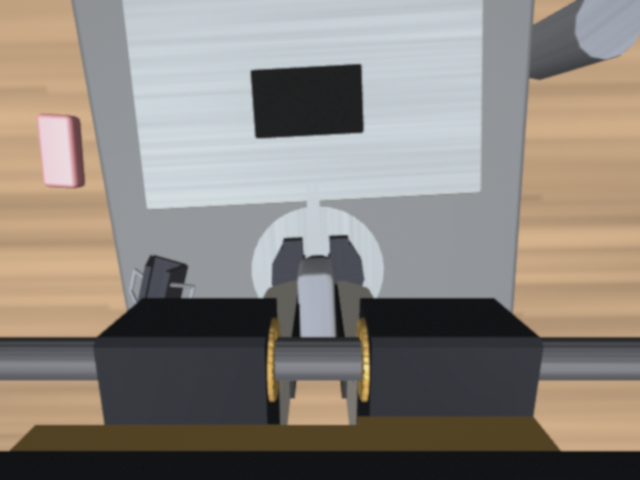

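The torque jumped to 0.49 N m, so the latch is at its hard stop. The picture shows the tongue at (313,200) in line with the slot at (315,245). I'll ease the twist and lower the handle.

Emit:
{"name": "servo_tool", "arguments": {
  "deltas": [
    [[0,0,-0.03,0,0,0,5],[0,0,-0.03,0,0,0.3,5],[0,0,-0.03,0,0,0.6,5],[0,0,-0.03,0,0,0.9,5],[0,0,-0.03,0,0,1.2,5],[0,0,-0.03,0,0,1.3,5],[0,0,-0.03,0,0,1.3,5]]
  ]
}}

```text
clock: 6.12
position: [0.4891, 0.1317, 0.0914]
ee_rot: [[1.0, 0.012, -0.003], [0.012, -1.0, 0.002], [-0.003, -0.002, -1.0]]
wrist_force: [-6.2, 5.5, -1.3]
finger_gap: 0.014
finger_force: 30.0
```

```bash
python3 -c "
from h import *
st();print(np.round(manip.observe()['wrist_torque'],3))"
```

```text
clock 6.1167
position [0.4891, 0.1317, 0.0914]
ee_rot [[0.9999, 0.0124, -0.0029], [0.0124, -0.9999, 0.0019], [-0.0028, -0.0019, -1.0]]
joints [-0.7923, 0.6285, 0.6278, 2.229, -0.7812, 0.5165, -1.1074]
wrist_force [-6.2025, 5.526, -1.256]
finger_gap 0.014
finger_force 29.9798
[1.277 1.526 0.301]
```

Emit:
{"name": "servo_tool", "arguments": {
  "deltas": [
    [[0,0,0,0.05,0,0,15],[0,0,0,0.05,0,0,22],[0,0,0,0.05,0,0,30],[0,0,0,0.05,0,0,38],[0,0,0,0.05,0,0,40],[0,0,0,0.05,0,0,40]]
  ]
}}

```text
clock: 6.62
position: [0.4917, 0.1306, 0.0914]
ee_rot: [[1.0, 0.009, 0.001], [0.009, -1.0, -0.0], [0.001, 0.0, -1.0]]
wrist_force: [0.2, -0.4, 0.5]
finger_gap: 0.0366
finger_force: 0.0
```

Emit:
{"name": "servo_tool", "arguments": {
  "deltas": [
    [[0,0,0,0,0,-1,40],[0,0,0,0,0,-3,40],[0,0,0,0,0,-5,40],[0,0,0,0,0,-7,40],[0,0,0,0,0,-8.5,30],[0,0,0,0,0,-9,0],[0,0,0,0,0,-9,0],[0,0,0,0,0,-9,0]]
  ]
}}

```text
clock: 7.28
position: [0.4909, 0.1312, 0.1808]
ee_rot: [[1.0, 0.009, 0.0], [0.009, -1.0, 0.0], [0.0, -0.0, -1.0]]
wrist_force: [0.6, -0.1, -0.3]
finger_gap: 0.0151
finger_force: 0.0
```

```bash
python3 -c "
from h import *
st();snap('wrist','w3');go([.574,.135,.12],.027)"
```

```text
clock 7.2833
position [0.4909, 0.1312, 0.1808]
ee_rot [[1.0, 0.0093, 0.0002], [0.0093, -1.0, 0.0002], [0.0002, -0.0002, -1.0]]
joints [-0.9398, 0.5143, 0.8307, 2.1615, -0.594, 0.7067, -1.2654]
wrist_force [0.6432, -0.0966, -0.2536]
finger_gap 0.0151
finger_force 0.0
shift cm [ 8.34 -0.32  6.04] rz -0.018 tilt [-0.0006 -0.0002]
```

View pics/w3.png

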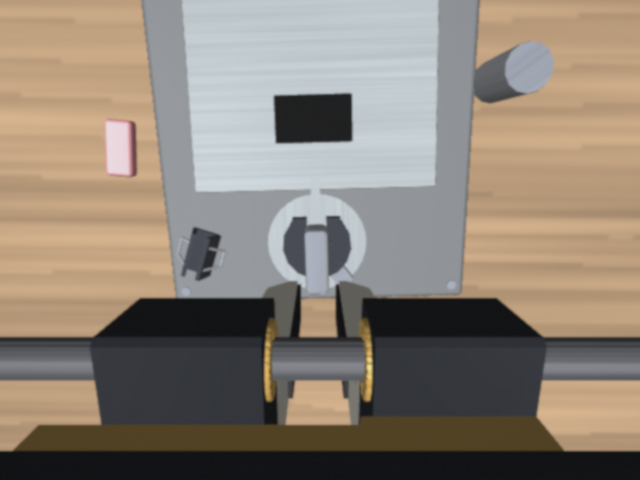

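The handle is down and released, the slot is in line with the tongue at (315,190–225), and the pad is at (313,118). Next I'll close the fingers and move over the pad.

```bash
python3 -c "
from h import *
P=ray('w3',313.5,118,.078);print(P,np.linalg.norm(ray('w3',275,119,.078)-ray('w3',352,118,.078)))
a,b=ray('w3',317,228,.116),ray('w3',316,293,.116);print(a,b,(a+b)/2,np.arctan2(*(a-b)[[1,0]]))
go([P[0],P[1],.10],.03)"
```

```text
[0.57551611 0.13415647 0.078     ] 0.04919518328493708
[0.51145469 0.13130075 0.116     ] [0.47123075 0.13155681 0.116     ] [0.49134272 0.13142878 0.116     ] -0.006365770606653213
shift cm [ 8.49 -0.23  8.04] rz -0.021 tilt [-0.0006 -0.0002]
```

Emit:
{"name": "servo_tool", "arguments": {
  "deltas": [
    [[0,0,-0.02,2,-0.1,0,0],[0,0,-0.02,4.5,-0.2,0,0],[0,0,-0.02,7,-0.2,1,0],[0,0,-0.02,8.5,-0.2,3,0],[0,0,-0.02,8.5,-0.2,5.5,0],[0,0,-0.02,8.5,-0.2,7.5,0],[0,0,-0.02,8.5,-0.2,8.2,0],[0,0,-0.02,8.5,-0.2,8.2,0]]
  ]
}}

```text
clock: 8.0
position: [0.5746, 0.133, 0.0968]
ee_rot: [[1.0, 0.028, -0.004], [0.028, -1.0, -0.002], [-0.004, 0.001, -1.0]]
wrist_force: [0.2, 0.2, 1.1]
finger_gap: 0.0005
finger_force: 0.0
```

Emit:
{"name": "servo_tool", "arguments": {
  "deltas": [
    [[0,0,0,0,0,0.4,0],[0,0,0,0,0,0.8,0],[0,0,0,0,0,1.2,0],[0,0,0,0,0,1.6,0],[0,0,0,0,0,2,0],[0,0,0,0,0,2.3,0],[0,0,0,0,0,2.4,0],[0,0,0,0,0,2.4,0]]
  ]
}}

```text
clock: 8.67
position: [0.5757, 0.1339, 0.0751]
ee_rot: [[1.0, 0.029, -0.001], [0.029, -1.0, 0.0], [-0.001, -0.0, -1.0]]
wrist_force: [-2.0, 0.8, 4.0]
finger_gap: 0.0006
finger_force: 1.9
```

Emit:
{"name": "servo_tool", "arguments": {
  "deltas": [
    [[0,0,0,0,0,0.15,0],[0,0,0,0,0,0.3,0],[0,0,0,0,0,0.45,0],[0,0,0,0,0,0.6,0],[0,0,0,0,0,0.6,0]]
  ]
}}

```text
clock: 9.08
position: [0.5755, 0.1338, 0.0699]
ee_rot: [[1.0, 0.029, -0.001], [0.029, -1.0, 0.001], [-0.001, -0.001, -1.0]]
wrist_force: [-6.9, 1.1, 18.4]
finger_gap: 0.0007
finger_force: 8.8
```

Emit:
{"name": "servo_tool", "arguments": {
  "deltas": [
    [[0,0,0,0,0,0.1,0],[0,0,0,0,0,0.2,0],[0,0,0,0,0,0.2,0],[0,0,0,0,0,0.2,0]]
  ]
}}

```text
clock: 9.42
position: [0.5755, 0.1338, 0.0693]
ee_rot: [[1.0, 0.028, -0.0], [0.028, -1.0, 0.003], [-0.0, -0.003, -1.0]]
wrist_force: [-11.6, 0.7, 34.2]
finger_gap: 0.0008
finger_force: 16.9
```

The pad stopped stiffly at 0.0695 m, which is the shut height, at 34 N. I'll ease the push a little and check with a look.

Emit:
{"name": "servo_tool", "arguments": {
  "deltas": [
    [[0,0,0,-0.03,0,-0.07,0],[0,0,0,-0.05,0,-0.14,0],[0,0,0,-0.05,0,-0.14,0],[0,0,0,-0.05,0,-0.14,0],[0,0,0,-0.05,0,-0.14,0],[0,0,0,-0.05,0,-0.14,0]]
  ]
}}

```text
clock: 9.92
position: [0.5755, 0.1338, 0.0698]
ee_rot: [[1.0, 0.029, 0.0], [0.029, -1.0, 0.002], [0.0, -0.002, -1.0]]
wrist_force: [-6.1, 1.0, 20.3]
finger_gap: 0.0005
finger_force: 10.2
```

```bash
python3 -c "
from h import *
snap('scene','s4');snap('top','t4');st()
a=cv2.resize(cv2.imread('pics/s4.png')[180:320,330:490],(400,350));b=cv2.resize(cv2.imread('pics/t4.png')[170:320,130:300],(400,350));cv2.imwrite('pics/c4.png',np.hstack([a,b]))"
```

```text
clock 10.0167
position [0.5754, 0.1338, 0.0698]
ee_rot [[0.9996, 0.0286, 0.0003], [0.0286, -0.9996, 0.0015], [0.0004, -0.0015, -1.0]]
joints [-0.7223, 0.7334, 0.6242, 2.054, -0.7703, 0.5989, -1.0979]
wrist_force [-6.3981, 0.9942, 19.921]
finger_gap 0.0005
finger_force 10.2403
```

View pics/c4.png

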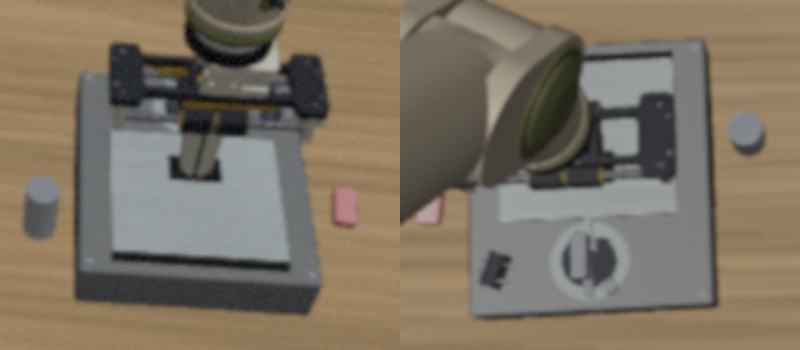

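The picture shows the fingertips on the pad, the cover flat on the frame and the handle bar along the unit's x. The clip, cell and eraser have not moved.

```bash
python3 -c "
from h import *
print(manip.close_job())"
```

```text
the job is handed in; nothing more can be done
None
```

The job is handed in at about 10 s on the clock. The T-handle was lifted to its stop, turned clockwise to its hard stop (slot in line with the tongue), sprung back down and released. The fingertips now hold the cover shut on the frame at about 20 N.

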